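Raise the blade arm of a sushi roll cutter

ROBOT

A 6-joint arm with a two-finger parallel gripper is mounted at the origin on the work surface. World frame = base frame: x ahead of the robot, y to its left, z up, the work surface at z = 0. Lengths are in m, angles in rad, forces in N, time in s.
With the tool pointing down it reaches from about 0.425 to 0.95 m from the base axis. Payload 3.5 kg.
Tool frame: the origin (TCP) lies at the very end of the fingers, on their centre line; the grasp point (between the pads) lies 19 mm behind it; z points along the fingers, x is the direction in which the jaws open and shut, and the axes are right-handed (so a half turn about z gives the same grasp; the last joint's range is limited). The gripper opens to 85 mm and grips with 20 to 120 N. Pads are 22 mm wide; open, the fingers measure 114 mm over their backs; the gripper's body (76 mm by 85 mm) begins 54 mm behind the grasp point. The pads swing forward as they close: fully open they stand 13 mm farther back than shut.
Start: joints at [1.024, 0.286, 1.577, -0, 1.279, -0.15], TCP at [0.261, 0.623, 0.231] pointing down, gripper open.
Joint ranges: [-2.77, 2.77], [-0.9, 2.22], [0.21, 2.48], [-1.53, 4.67], [0.24, 2.81], [-2.84, 2.84]. Speed limits (rad/s): [2.79, 2.79, 3.14, 3.14, 3.14, 3.14].

INTERFACE

Orientations are given as a unit quaternion [x, y, z, w].
In Python, from plant import ctrl, imaging gives the robot as it stands.
- The arm moves only by the tool arm_command, never from a script. Its argument "commands" is a list that holds one entry, the list of rows, each a list of 6 numbers: the shift along the tool's x, y, z in cm, then the turn, a rotation vector about the tool's x, y, z in degrees. A call has 1 to 10 rows; each row shifts and turns the commanded pose from where the row before left it, along the tool's axes as they then stand; what a row does not reach is not made up. A row lasts 1/12 s, in which the tool goes at most 41.7 mm and 7.16 degrees, less where a joint would pass 70% of its speed; a pose out of reach is approached as far as the arm can. A call with a gripper value outside its range is refused whole. "hand" is the opening, from 0 (shut) to 1 (fully open), set as the call begins (left out, the last holds). The fingers move at their own pace and stop on an object; "squeeze" is the grip in N (left out, the last holds). Time passes only in rows, so rows that do not move let the fingers close. It gives the time, the measured TCP pose, the force and the opening at its end, in the units of the state.
- ctrl.get_state(): the state, without advancing time (a new reading comes with each control period).
- imaging.read_camera(name): name is "side" or "top" or "wrist"; returns the picture (400x640x3 uint8, red, green, blue); there is no depth.
- imaging.camera_params(name): a dict with "intrinsics" (3x3 intrinsics, pixels), "k1" (the pictures are not rectified: a ray, as slopes to the right and down, at radius r is drawn at 1 + k1 r^2 times it, then the intrinsics apply), "pose" (4x4, takes a point from camera to world coordinates); the wrist camera has in their place "hand_eye" (4x4, takes a point from camera to tool coordinates, whose origin is the TCP and whose axes are the tool frame's). Camera axes: x right, y down, z forward; pixel columns grow to the right and rows downward; lengths in m; the calibration is good to about 2 mm. A picture is of the moment at which its call begins: read the wrist's pose just before it. camera_params takes no time and is no camera call.
- ctrl.sign_off(): hands the job in, once; it reports no verdict.
The state is a dict: "time": time; "qpos": joint angles; "dq": joint speeds; "joint_efforts": joint torques, N m; "eef_pos": TCP position; "tcp_rot": TCP orientation; "contact_force": force on the tool from outside, world axes, zero at the start; "wrist_torque": the same for the moment, N m; "opening": opening from 0.0 (shut) to 1.0 (fully open).
Only numpy, scipy, OpenCV 4.12 (cv2) and the standard library are available. Lean on these libraries where they do the work, as an engineer would, in place of code of your own. Each camera call takes 0.05 s, during which the arm holds its last target. There are 200 camera calls.

TASK

The roll in the sushi cutter has been sliced and the pieces must now be got at: push the front handle of the cutter's counterweighted blade arm up and back until the arm passes its balance point, swings over and stays raised on its own, then draw clear. Meet the handle gently and push smoothly, without knocking or shoving it hard, flinging the arm up or letting it fall back; keep off the blades and leave the bottle, bowl and jar around the cutter where they stand.

Things in the scene. Friction and masses are not known exactly. Their poses are not given: they have to be found in the camera images.
- cutter: hand sushi roll cutter, fixed to the bench: stainless base 300 (x) by 260 (y) mm, top 34 mm up, with side brackets and arm rests at y +-105 to 130 mm, up to 121 mm high; origin at the centre of the underside, -x to its front (handle), +x to its rear, z up. A white slotted cradle with a sliced roll, 91 mm high, lies across it 11 to 89 mm in front of the origin. The bench before the base is free.
- pivot (a point): middle of the arm's pivot axis, which runs along the cutter's y; 55 mm behind the cutter's origin, 105 mm above the bench
- handle (a point): centre of the black round grip bar standing up at the arm's front end, moving with the arm: 22 mm thick, 140 mm long along the cutter's y. Arm down: 195 mm in front of the pivot and 95 mm above it (200 mm above the bench), just inside the base's front edge. Two 10 mm stems at +-56 mm along the bar run from it down to the arm's cross-bar; nothing else is within 80 mm of the bar.
- blade_arm (a joint): angle of the blade arm (rad): 0 down on its rests, grows as the handle goes up and back; 1.31 fully raised, its round counterweight on two rubber pads at the rear. Balance point near 0.73: below it the arm drops back, above it it goes on up by itself. Pivot damped (0.5 N m s/rad); pushed slowly it takes at most about 5 N at the handle, less the higher it is.
- sauce_bottle: loose brown sauce bottle, 58 mm in diameter, 165 mm tall, beside the cutter; origin at the centre of its underside
- sauce_bowl: loose small black bowl, 90 mm across, 45 mm tall, beside the cutter; origin at the centre of its underside
- jar: loose clear jar with steel lid, 68 mm in diameter, 95 mm tall, beside the cutter; origin at the centre of its underside
- blade_pack (a point): middle of the set of nine thin upright blades across the arm's frame, which turns with the arm; keep off. With the arm down it lies 105 mm in front of the pivot and 32 mm below it; the set is 86 mm deep (cutter's x), 180 mm wide (y) and 68 mm high; its front is 47 mm further back than the grip bar and over 90 mm below it.

How it is judged:
At the end, for the whole second after the job is handed in: the blade arm stands raised on its own (joint above 1.22 rad, at rest within 0.05 rad/s) and the bottle, bowl and jar are within 15 mm of where they stood (value of joint blade_arm above 1.22 rad and velocity of joint blade_arm between -0.05 and 0.05 rad/s and distance of each of sauce_bottle, sauce_bowl, jar from where it was at the start of the episode below 0.015 m); the robot touches nothing.
It fails at once if the robot touches the blades (contact force between any of the fingers, the arm and blade_arm_c0 above 0.5 N).
It fails at once if the arm is flung up (faster than 2 rad/s) (velocity of joint blade_arm above 2 rad/s).
It fails at once if the arm, once raised past 0.2 rad, is let fall back (faster than 0.6 rad/s) (value of joint blade_arm above 0.2 rad and velocity of joint blade_arm below -0.6 rad/s).
It fails at once if the blade arm is knocked, shoved or squeezed with more than 80 N (contact force between any of the fingers, the arm and blade_arm above 80 N).
It fails at once if the bottle, bowl or jar is knocked, pushed or lifted more than 15 mm (distance of any of sauce_bottle, sauce_bowl, jar from where it was at the start of the episode above 0.015 m).
It also fails if it takes over 38 s, if anything falls off the work surface, if the arm or the gripper's body presses on something with over 40 N, if the wrist force passes 120 N, or if a joint passes its speed limit or range.

## Working session

There is one attempt and no reset: what is moved stays moved. The work goes in short steps, Python scripts to look and compute and a tool call to move; the robot and the scene stay as the last step left them, time stands still between calls to the robot, and variables do not carry over. Pictures are saved under pics/ and viewed, about 8 in all and at most 12, crops included, and the job is handed in when it is done.

Besides the shell and the picture viewer there is one more tool, called after "Call:" by a JSON object that holds its "op" and its "data". arm_command: Moves the arm, as the interface text tells. Its arguments: {"type":"object","properties":{"commands":{"type":"array","items":{"type":"array","items":{"type":"array","items":{"type":"number"}}}},"hand":{"type":"number"},"squeeze":{"type":"number"}},"required":["commands"]}

```bash
mkdir -p pics; ls
python3 - <<'E'
from plant import ctrl, imaging
import cv2,numpy as np
np.set_printoptions(precision=4,suppress=True)
s=ctrl.get_state();print(s)
for n in("side","top"):
    im=imaging.read_camera(n);cv2.imwrite(f"pics/{n}0.png",im[:,:,::-1])
    print(n,imaging.camera_params(n))
print(imaging.camera_params("wrist"))
E
```

```text
pics
{'time': 0.0, 'qpos': array([ 1.024 ,  0.2872,  1.5782,  0.    ,  1.2786, -0.15  ]), 'dq': array([ 0.0007, -0.    , -0.0003, -0.    ,  0.0011, -0.    ]), 'joint_efforts': array([ -0.0006, -40.5966, -29.2633,  -0.0001,   0.0057,   0.    ]), 'eef_pos': array([0.2605, 0.622 , 0.2299]), 'tcp_rot': array([ 0.8326,  0.5539, -0.0011,  0.0005]), 'contact_force': array([ 0.389 ,  1.5325, -0.3866]), 'wrist_torque': array([0.0186, 0.044 , 0.0341]), 'opening': 1.000828319218822}
side {'intrinsics': array([[464.3645,   0.    , 325.8353],
       [  0.    , 464.3645, 200.9874],
       [  0.    ,   0.    ,   1.    ]]), 'k1': -0.10572910898584, 'pose': array([[ 0.7958, -0.2928,  0.5301,  0.0233],
       [-0.6054, -0.3681,  0.7057, -0.6508],
       [-0.0115, -0.8825, -0.4702,  0.615 ],
       [ 0.    ,  0.    ,  0.    ,  1.    ]])}
top {'intrinsics': array([[369.3713,   0.    , 317.6984],
       [  0.    , 369.3713, 197.0905],
       [  0.    ,   0.    ,   1.    ]]), 'k1': 0.018126308644166332, 'pose': array([[ 0.0229, -0.9915,  0.1277,  0.4384],
       [-0.9993, -0.0265, -0.0266,  0.0408],
       [ 0.0298, -0.127 , -0.9915,  1.1481],
       [ 0.    ,  0.    ,  0.    ,  1.    ]])}
{'intrinsics': array([[350.1811,   0.    , 327.9051],
       [  0.    , 350.1811, 196.4344],
       [  0.    ,   0.    ,   1.    ]]), 'k1': -0.03694144094706257, 'hand_eye': array([[ 1.    ,  0.0006, -0.0005, -0.0003],
       [-0.0005,  0.9626,  0.2709, -0.0685],
       [ 0.0006, -0.2709,  0.9626, -0.1424],
       [ 0.    ,  0.    ,  0.    ,  1.    ]])}
```

View pics/side0.png

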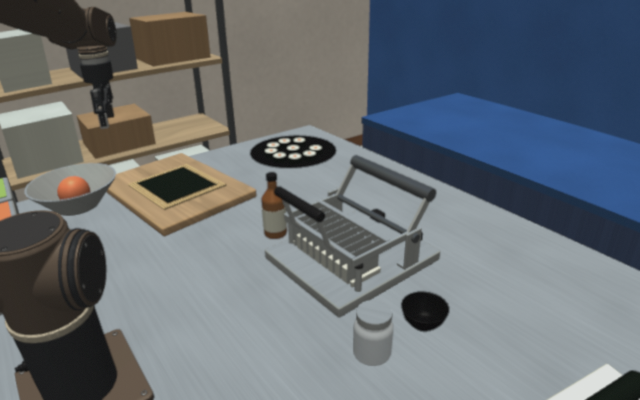

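View pics/top0.png

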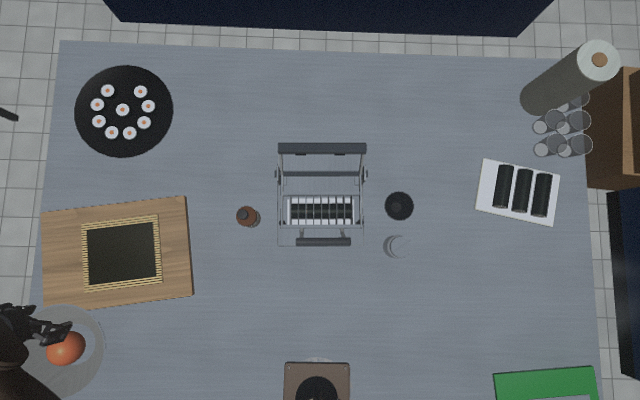

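Side: front grip bar runs from about (278,190) to (321,215), with the counterweight at (355,160)–(433,193). Top: grip bar from (296,242) to (351,241), base front edge near row 245, bottle (247,216), bowl (399,206), jar (395,246).

```bash
cat > h.py <<'E'
import numpy as np,cv2
from plant import ctrl,imaging
np.set_printoptions(precision=4,suppress=True)
def ray(n,u,v):
    c=imaging.camera_params(n);K=c["intrinsics"]
    p=cv2.undistortPoints(np.array([[[u,v]]],float),K,np.array([c["k1"],0,0,0,0.]))[0,0]
    T=c["pose"];return T[:3,3],T[:3,:3]@np.r_[p,1]
def atz(n,u,v,z):
    o,d=ray(n,u,v);return o+d*(z-o[2])/d[2]
def proj(n,P):
    c=imaging.camera_params(n);T=c["pose"];P=(np.atleast_2d(P)-T[:3,3])@T[:3,:3]
    return cv2.projectPoints(P[:,None],np.zeros(3),np.zeros(3),c["intrinsics"],np.array([c["k1"],0,0,0,0.]))[0][:,0]
E
python3 - <<'E'
from h import *
a=cv2.imread("pics/top0.png")[130:260,220:420];cv2.imwrite("pics/tc.png",cv2.resize(a,None,fx=4,fy=4,interpolation=cv2.INTER_CUBIC))
a=cv2.imread("pics/side0.png")[145:315,255:445];cv2.imwrite("pics/sc.png",cv2.resize(a,None,fx=3.5,fy=3.5,interpolation=cv2.INTER_CUBIC))
for uv in((296,242),(351,241)):print(atz("top",*uv,.2))
for uv in((278,190),(321,215)):print(atz("side",*uv,.2))
E
```

```text
[0.4439 0.0679 0.2   ]
[ 0.4497 -0.0724  0.2   ]
[0.4447 0.0687 0.2   ]
[ 0.4519 -0.0651  0.2   ]
```

View pics/tc.png

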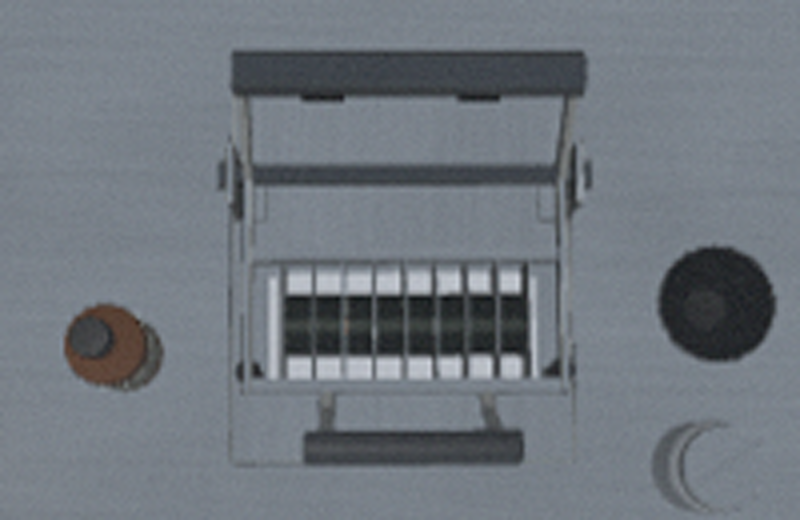

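View pics/sc.png

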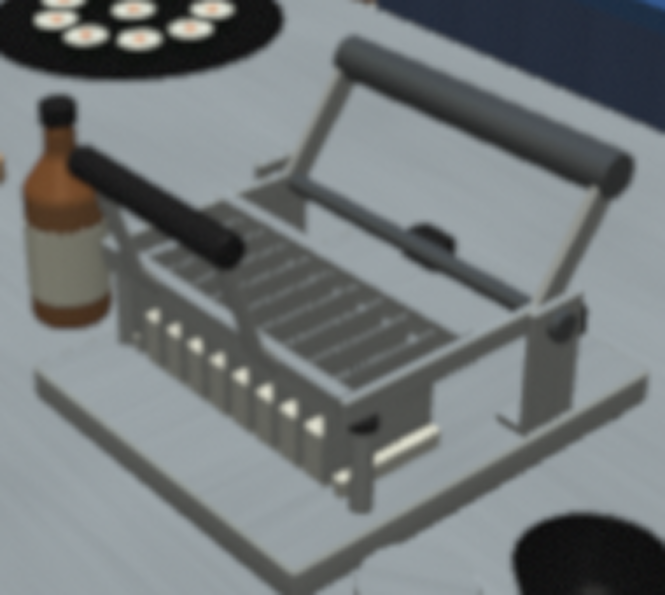

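Bar centre is about (0.447, 0.000, 0.200) and both views agree; cutter yaw is about 0.025 rad. That puts the pivot near (0.642, 0.005, 0.105). Plan: straddle the bar loosely from above with the jaws along x, then follow the arc so the bar stays caged.

Call:
{"op": "arm_command", "data": {"commands": [[[-2.5,2.06,-0.8,0,0,0],[-2.5,2.06,-0.8,0,0,0],[-2.5,2.06,-0.8,0,0,0],[-2.5,2.06,-0.8,0,0,0],[-2.5,2.06,-0.8,0,0,0],[-2.5,2.06,-0.8,0,0,0],[-2.5,2.06,-0.8,0,0,0],[-2.5,2.06,-0.8,0,0,0],[-2.5,2.06,-0.8,0,0,0],[-2.5,2.06,-0.8,0,0,0]]]}}

```text
time: 0.93
eef_pos: [0.354, 0.3108, 0.3112]
tcp_rot: [0.832, 0.554, -0.0, 0.0]
contact_force: [1.3, 0.4, 0.5]
opening: 0.995
```

Call:
{"op": "arm_command", "data": {"commands": [[[-2.5,2.06,-0.2,0,0,0],[-2.5,2.06,-0.2,0,0,0],[-2.5,2.06,-0.2,0,0,0],[-2.5,2.06,-0.2,0,0,0],[-2.5,2.06,-0.2,0,0,0],[-2.5,2.06,-0.2,0,0,0],[-2.5,2.06,-0.2,0,0,0],[-2.5,2.06,-0.2,0,0,0],[-2.5,2.06,-0.2,0,0,0],[-2.5,2.06,-0.2,0,0,0]]]}}

```text
time: 1.77
eef_pos: [0.4474, 0.0006, 0.331]
tcp_rot: [0.833, 0.554, -0.0, -0.0]
contact_force: [0.1, 0.6, 0.3]
opening: 0.998
```

Call:
{"op": "arm_command", "data": {"commands": [[[0,0,0,0,0,6.58],[0,0,0,0,0,6.58],[0,0,0,0,0,6.58],[0,0,0,0,0,6.58],[0,0,0,0,0,6.58],[0,0,0,0,0,6.58],[0,0,0,0,0,6.58],[0,0,0,0,0,6.58],[0,0,0,0,0,6.58],[0,0,0,0,0,6.58]]]}}

```text
time: 2.6
eef_pos: [0.4473, 0.0022, 0.3308]
tcp_rot: [1.0, 0.01, -0.001, -0.0]
contact_force: [-0.7, -0.2, 0.0]
opening: 1.001
```

Run:
```python
from h import *
s=ctrl.get_state();print(s)
im=imaging.read_camera("wrist");cv2.imwrite("pics/w1.png",im[:,:,::-1])
```

```text
{'time': 2.6, 'qpos': array([-0.2225, -0.2996,  1.9807, -0.    ,  1.4615, -0.2424]), 'dq': array([ 0.0003, -0.0008, -0.0003,  0.0007, -0.0013,  1.3635]), 'joint_efforts': array([ -0.0037, -18.8104, -30.6131,  -0.0002,   0.0026,  -0.7294]), 'eef_pos': array([0.4473, 0.0022, 0.3308]), 'tcp_rot': array([ 1.    ,  0.0099, -0.0005, -0.0001]), 'contact_force': array([-0.6878, -0.2122,  0.0365]), 'wrist_torque': array([-0.0277,  0.0242,  0.0316]), 'opening': 1.001251857655258}
```

View pics/w1.png

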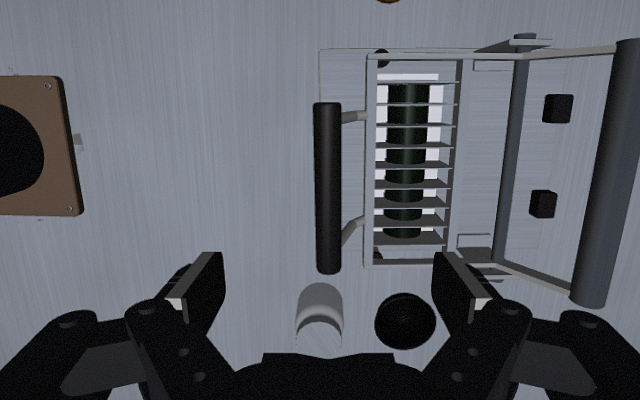

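Wrist view: the bar spans (328,103)–(328,272), centred between the fingers and parallel to the pads. That confirms bar at TCP x,y. Descending to straddle it.

Call:
{"op": "arm_command", "data": {"commands": [[[0,0,1.6,0,0,0],[0,0,1.6,0,0,0],[0,0,1.6,0,0,0],[0,0,1.6,0,0,0],[0,0,1.6,0,0,0],[0,0,1.6,0,0,0],[0,0,1.6,0,0,0],[0,0,1.6,0,0,0],[0,0,1.6,0,0,0],[0,0,1.0,0,0,0]]], "hand": 0.8}}

```text
time: 3.48
eef_pos: [0.4464, 0.0024, 0.1752]
tcp_rot: [1.0, 0.014, -0.002, -0.0]
contact_force: [0.1, -0.3, 0.1]
opening: 0.799
```

Call:
{"op": "arm_command", "data": {"commands": [[[0,0,0,0,0,0],[0,0,0,0,0,0],[0,0,0,0,0,0],[0,0,0,0,0,0],[0,0,0,0,0,0],[0,0,0,0,0,0]]], "hand": 0.45, "squeeze": 20}}

```text
time: 3.98
eef_pos: [0.4481, 0.0021, 0.1782]
tcp_rot: [1.0, 0.013, 0.001, 0.0]
contact_force: [-0.1, -0.1, 0.3]
opening: 0.448
```

Run:
```python
from h import *
im=imaging.read_camera("side")[130:290,210:430];cv2.imwrite("pics/s2.png",cv2.resize(im[:,:,::-1],None,fx=3.5,fy=3.5,interpolation=cv2.INTER_CUBIC))
# arc: waypoints every 4 deg
import math
r=math.hypot(.195,.095);p0=math.atan2(.095,.195)
prev=np.zeros(2)
for t in range(0,80,4):
    p=p0+math.radians(t);print(t, round(.195-r*math.cos(p),4)*100, round(r*math.sin(p)-.095,4)*100)
```

```text
0 0.0 0.0
4 0.7100000000000001 1.34
8 1.51 2.62
12 2.4 3.85
16 3.37 5.01
20 4.43 6.1
24 5.55 7.109999999999999
28 6.74 8.04
32 8.0 8.89
36 9.31 9.65
40 10.67 10.31
44 12.07 10.879999999999999
48 13.51 11.35
52 14.979999999999999 11.709999999999999
56 16.470000000000002 11.98
60 17.98 12.139999999999999
64 19.49 12.19
68 21.0 12.139999999999999
72 22.509999999999998 11.98
76 24.0 11.72
```

View pics/s2.png

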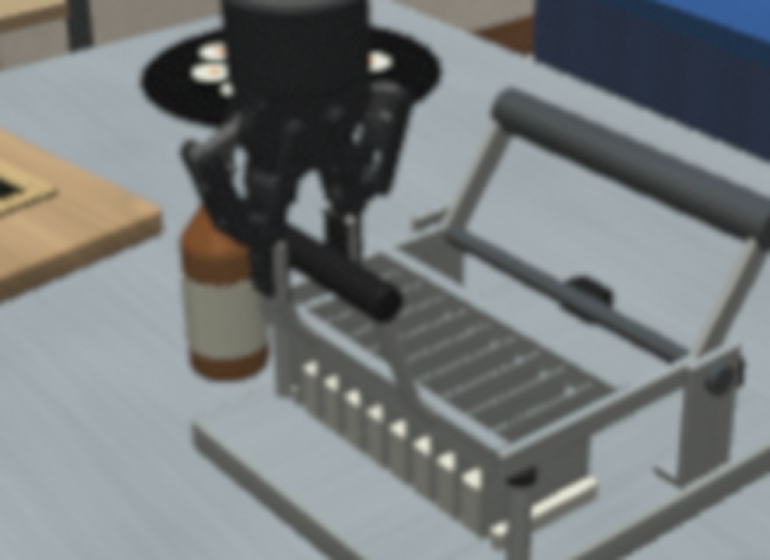

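The jaws straddle the bar's middle (crop ≈(300,250)) with the bar untouched, at about 8 mm a side. Now a slow contact, then the arc at about 0.2–0.4 rad/s.

Call:
{"op": "arm_command", "data": {"commands": [[[0.1,0,0,0,0,0],[0.1,0,0,0,0,0],[0.1,0,0,0,0,0],[0.1,0,0,0,0,0],[0.1,0,0,0,0,0],[0.1,0,0,0,0,0],[0.1,0,0,0,0,0],[0.1,0,0,0,0,0]]]}}

```text
time: 4.7
eef_pos: [0.4551, 0.0024, 0.1772]
tcp_rot: [1.0, 0.013, -0.001, -0.0]
contact_force: [-3.9, -0.9, 1.9]
opening: 0.45
```

Call:
{"op": "arm_command", "data": {"commands": [[[0.18,0,-0.33,0,0,0],[0.18,0,-0.33,0,0,0],[0.18,0,-0.34,0,0,0],[0.18,0,-0.34,0,0,0],[0.2,0,-0.32,0,0,0],[0.2,0,-0.32,0,0,0],[0.2,0,-0.32,0,0,0],[0.2,0,-0.32,0,0,0]]]}}

```text
time: 5.37
eef_pos: [0.4685, 0.003, 0.2029]
tcp_rot: [1.0, 0.013, -0.004, -0.0]
contact_force: [-8.4, -0.1, 1.0]
opening: 0.453
```

Run:
```python
from h import *
s=ctrl.get_state();print(s['time'],s['eef_pos'],s['contact_force'])
im=imaging.read_camera("side")[130:290,210:430];cv2.imwrite("pics/s3.png",cv2.resize(im[:,:,::-1],None,fx=3.5,fy=3.5,interpolation=cv2.INTER_CUBIC))
```

```text
5.3667 [0.4685 0.003  0.2029] [-8.4027 -0.1071  1.0091]
```

View pics/s3.png

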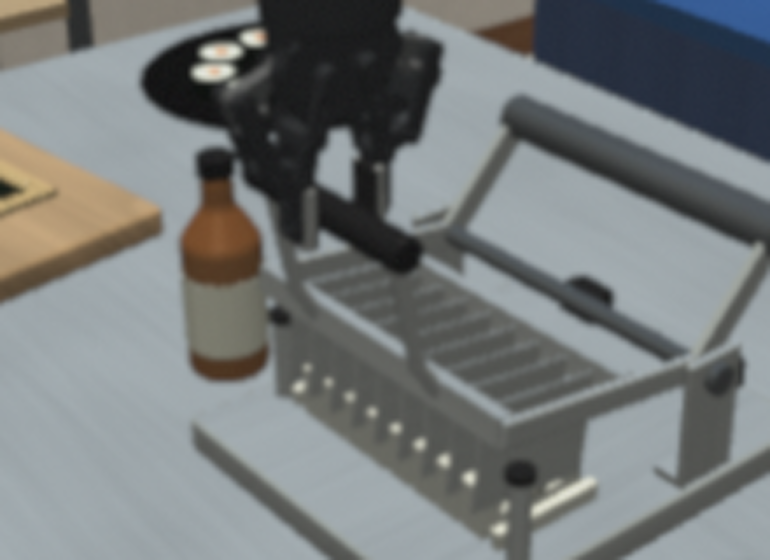

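The arm is rising off its rests (about 8°) with the bar on the front finger at 8 N. Continuing along the arc, 2° per row.

Call:
{"op": "arm_command", "data": {"commands": [[[0.44,0,-0.62,0,0,0],[0.45,0,-0.61,0,0,0],[0.48,0,-0.58,0,0,0],[0.49,0,-0.58,0,0,0],[0.52,0,-0.55,0,0,0],[0.54,0,-0.54,0,0,0],[0.55,0,-0.51,0,0,0],[0.57,0,-0.5,0,0,0],[0.59,0,-0.47,0,0,0],[0.6,0,-0.46,0,0,0]]]}}

```text
time: 6.25
eef_pos: [0.5215, 0.0043, 0.2608]
tcp_rot: [1.0, 0.013, -0.003, 0.0]
contact_force: [-8.3, -0.6, 7.2]
opening: 0.45
```

Call:
{"op": "arm_command", "data": {"commands": [[[0.62,0,-0.43,0,0,0],[0.64,0,-0.42,0,0,0],[0.65,0,-0.39,0,0,0],[0.66,0,-0.37,0,0,0],[0.68,0,-0.34,0,0,0],[0.68,0,-0.32,0,0,0],[0.7,0,-0.3,0,0,0],[0.7,0,-0.27,0,0,0]]]}}

```text
time: 6.92
eef_pos: [0.5774, 0.0055, 0.2862]
tcp_rot: [1.0, 0.013, 0.0, -0.0]
contact_force: [-0.2, 0.4, 1.3]
opening: 0.455
```

Run:
```python
from h import *
s=ctrl.get_state();print(s['time'],s['eef_pos'],s['contact_force'])
im=imaging.read_camera("side")[90:290,210:430];cv2.imwrite("pics/s4.png",cv2.resize(im[:,:,::-1],None,fx=3,fy=3,interpolation=cv2.INTER_CUBIC))
```

```text
6.9167 [0.5774 0.0055 0.2862] [-0.1949  0.4242  1.2706]
```

View pics/s4.png

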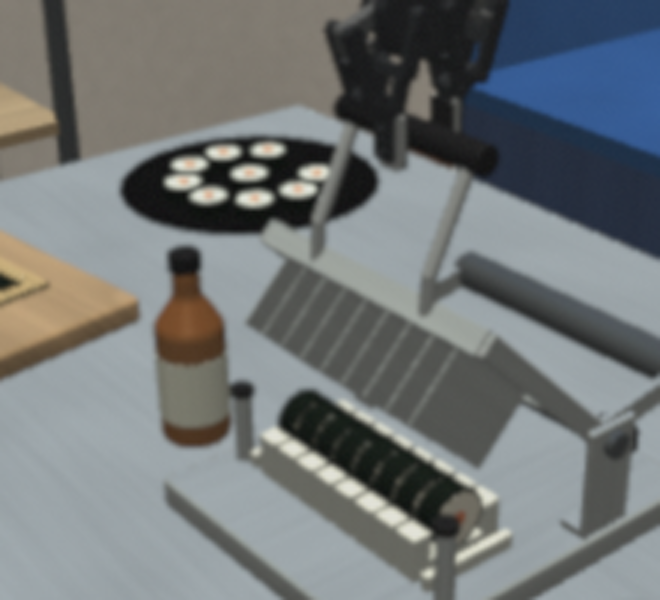

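At about 44° the push force is near zero, so this is the balance point; bar still caged. Carrying it over with the rear finger braking.

Call:
{"op": "arm_command", "data": {"commands": [[[0.72,0,-0.25,0,0,0],[0.73,0,-0.22,0,0,0],[0.73,0,-0.19,0,0,0],[0.74,0,-0.17,0,0,0],[0.75,0,-0.14,0,0,0],[0.75,0,-0.12,0,0,0],[0.75,0,-0.09,0,0,0],[0.75,0,-0.07,0,0,0]]]}}

```text
time: 7.63
eef_pos: [0.6364, 0.007, 0.2987]
tcp_rot: [1.0, 0.013, 0.0, 0.0]
contact_force: [0.2, -0.1, -0.2]
opening: 0.45
```

Call:
{"op": "arm_command", "data": {"commands": [[[0.75,0,-0.04,0,0,0],[0.75,0,0,0,0,0],[0.75,0,0,0,0,0],[0.75,0,0,0,0,0],[0.75,0,0,0,0,0],[0.75,0,0,0,0,0],[0,0,0,0,0,0],[0,0,0,0,0,0]]]}}

```text
time: 8.3
eef_pos: [0.6806, 0.0081, 0.2989]
tcp_rot: [1.0, 0.013, -0.0, 0.0]
contact_force: [0.3, -0.3, -0.8]
opening: 0.451
```

Run:
```python
from h import *
s=ctrl.get_state();print(s['time'],s['eef_pos'],s['contact_force'])
im=imaging.read_camera("side")[70:290,210:450];cv2.imwrite("pics/s5.png",cv2.resize(im[:,:,::-1],None,fx=2.7,fy=2.7,interpolation=cv2.INTER_CUBIC))
```

```text
8.3 [0.6806 0.0081 0.2989] [ 0.3356 -0.3113 -0.7688]
```

View pics/s5.png

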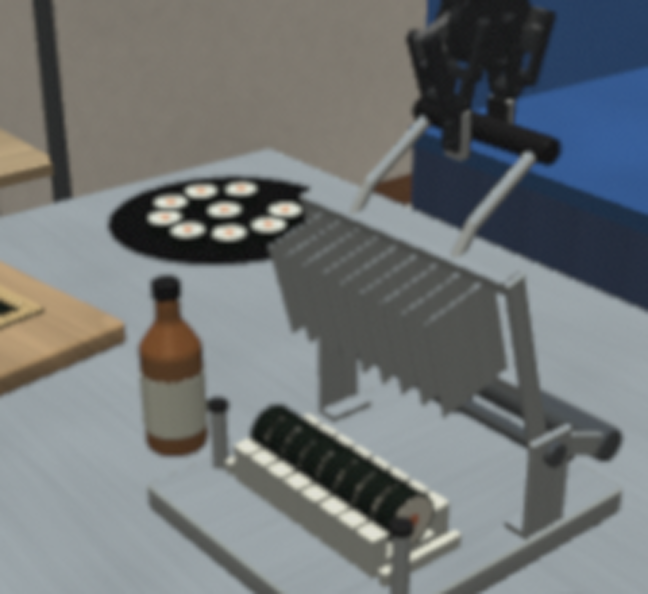

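The arm is over and near its stop with no measurable contact force. Opening slightly and drawing straight up.

Call:
{"op": "arm_command", "data": {"commands": [[[0,0,0,0,0,0],[0,0,0,0,0,0],[0,0,-0.5,0,0,0],[0,0,-1,0,0,0],[0,0,-1,0,0,0],[0,0,-1.5,0,0,0],[0,0,-1.5,0,0,0],[0,0,-1.5,0,0,0],[0,0,-1.5,0,0,0],[0,0,-1.5,0,0,0]]], "hand": 0.65}}

```text
time: 9.18
eef_pos: [0.6805, 0.0081, 0.4018]
tcp_rot: [1.0, 0.013, 0.001, 0.0]
contact_force: [0.7, -0.8, -0.6]
opening: 0.649
```

Call:
{"op": "arm_command", "data": {"commands": [[[0,0,-1.5,0,0,0],[0,0,-1.5,0,0,0],[-1,0,-1,0,0,0],[-1,0,0,0,0,0],[-1,0,0,0,0,0],[-1,0,0,0,0,0],[0,0,0,0,0,0],[0,0,0,0,0,0],[0,0,0,0,0,0],[0,0,0,0,0,0]]]}}

```text
time: 10.02
eef_pos: [0.6407, 0.0071, 0.439]
tcp_rot: [1.0, 0.013, 0.0, 0.0]
contact_force: [0.1, -0.1, 0.2]
opening: 0.647
```

Run:
```python
from h import *
s=ctrl.get_state();print(s['time'],s['eef_pos'],s['contact_force'],s['dq'])
a=imaging.read_camera("side")[:,:,::-1];t=imaging.read_camera("top")[:,:,::-1]
cv2.imwrite("pics/s6.png",np.hstack([cv2.resize(a[50:320,200:460],(400,415)),cv2.resize(t[130:260,220:420],(400,260))[np.r_[0:260,[259]*155]]]))
# bottle/bowl/jar regions changed vs start (low diff => unmoved)
for n,im,R in(("side",a,{"bottle":(170,240,260,285),"bowl":(285,335,398,452),"jar":(298,368,350,396)}),("top",t,{"bottle":(200,230,232,264),"bowl":(188,224,382,416),"jar":(232,260,380,402)})):
    o=cv2.imread(f"pics/{n}0.png")
    for k,(y0,y1,x0,x1) in R.items():print(n,k,cv2.phaseCorrelate(np.float32(cv2.cvtColor(o[y0:y1,x0:x1],6)),np.float32(cv2.cvtColor(np.ascontiguousarray(im[y0:y1,x0:x1]),6))))
# expected raised-angle: project bar ends in side
import math
for th in(1.22,1.31):
    p=math.atan2(.095,.195)+th;r=.2169;c=np.array([.642-r*math.cos(p),.005,.105+r*math.sin(p)])
    print(th,((proj("side",[c+[-.0018,.07,0],c-[-.0018,.07,0]])-[200,50])*[400/260,415/270]))
```

```text
10.0167 [0.6407 0.0071 0.439 ] [ 0.1308 -0.0809  0.1842] [ 0.001   0.0096 -0.0009  0.0018  0.0021 -0.0006]
side bottle ((0.7719080100221145, -0.09700430562772056), 0.6191713470882839)
side bowl ((0.014440515713840085, -0.05261661105564741), 0.9737998993308455)
side jar ((0.004737561788566325, -0.001728070246016955), 0.995565558059348)
top bottle ((0.09487425530009297, 0.12405914769269444), 0.9662190896769365)
top bowl ((0.12916074542010847, 0.04314907337853313), 0.9135587590712088)
top jar ((-0.009792018386583834, -0.05254806833143988), 0.9542572220166524)
1.22 [[245.7539  92.3534]
 [321.0444 117.5385]]
1.31 [[256.0694  91.7952]
 [331.415  116.6307]]
```

View pics/s6.png

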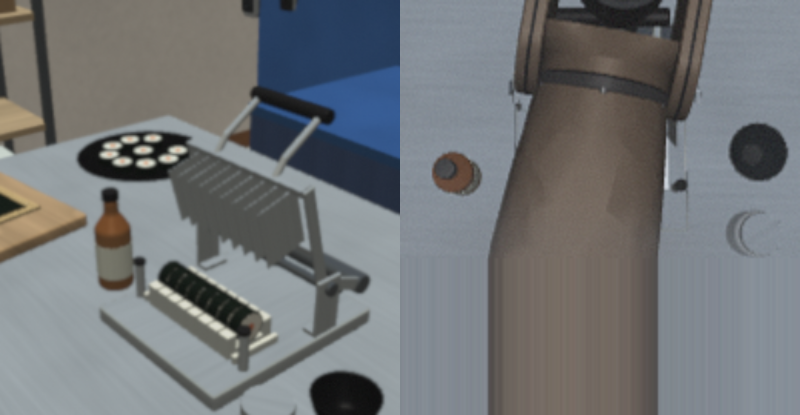

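The bar's ends are at about (257,93) and (328,116), matching the 1.31 rad projection. The bottle, bowl and jar have not moved, and the gripper is clear above. Handing in.

```bash
python3 -c "
from plant import ctrl
print(ctrl.sign_off())"
```

```text
the job is handed in; nothing more can be done
None
```

The cutter's blade arm is raised and standing on its own, and I handed the job in at about 10 s. I straddled the grip bar with half-open jaws and pushed it along its arc. Force readings between moves were 11 N or less. I carried it past the balance point to its stop, then drew straight up clear.

**Last checks:**
- **Blade arm:** in the final side picture the bar sits where a raised angle of about 1.3 rad would put it, above the 1.22 needed. This is one picture after withdrawal, so its speed was not measured directly.
- **Robot contact:** the force on the tool was near zero, with the gripper about 10 cm above the bar.
- **Bottle, bowl and jar:** image shifts against the start were about 0.2 px or less. The one exception was the bottle in the side view, at 0.8 px with a weak match, because the arm had moved out of that region. The top view shows the bottle unmoved.

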